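# Nest the three steel canisters on the coffee trolley

### The job

Pack the three open steel canisters away into one another where they lie on their sides: the middle one inside the largest and the smallest inside the middle one, each base first and pushed fully home, so that all the mouths face the same way. Leave the largest lying where it is against the wooden box, and do not disturb the cups, the sugar pot or the cezve.

Things in the scene. Friction and masses are not known exactly. Their poses are not given: they have to be found in the camera images.
- large_tin_center (a point): Largest open steel canister lying on its side, 112 mm long (x), 82 wide (y), 72 high (z), walls and base 2.5. Dark rolled rim round the mouth. Point at its centre, half-way up; x runs from the mouth (towards the robot) to the closed base, z up. Inside 77 wide, 67 high; mouth at x -56, inner base at +53.5 mm. 0.3-0.5 kg, loose, its base against a heavy fixed wooden box 75 mm high that stops it sliding away.
- mid_tin_center (a point): Middle open steel canister lying on its side, 110 mm long (x), 64 wide (y), 56 high (z), walls and base 2.5. Dark rolled rim round the mouth. Point at its centre, half-way up; x runs from the mouth (towards the robot) to the closed base, z up. Inside 59 wide, 51 high; mouth at x -55. About 0.24 kg, loose, starts left or right of the lane before the largest. Fully home its mouth stands 0.5 mm proud of the largest's.
- small_tin_center (a point): Smallest open steel canister lying on its side, 108 mm long (x), 48 wide (y), 40 high (z), walls and base 2.5. Dark rolled rim round the mouth. Point at its centre, half-way up; x runs from the mouth (towards the robot) to the closed base, z up. Mouth at x -54. About 0.17 kg, loose, starts on the other side of the lane. Fully home its mouth stands 0.5 mm proud of the middle one's.
- mid_tin_base (a point): Centre of the outer face of the middle canister's base, 55 mm along +x from its centre; same axes.
- small_tin_base (a point): Centre of the outer face of the smallest canister's base, 54 mm along +x from its centre; same axes.
- large_tin: The largest canister again, origin at the centre of its underside; same axes.
- mid_tin: The middle canister again, origin at the centre of its underside as it lies; same axes.
- small_tin: The smallest canister again, origin at the centre of its underside as it lies; same axes.
- cup_a: White porcelain cup with a gold rim, on a saucer (one piece), 110 mm across, 61 mm high; stands to the left, beside the wooden box. Origin under its centre, z up. Bystander.
- cup_b: Same kind of cup and saucer, far left. Origin under its centre, z up. Bystander.
- sugar_pot: Closed white ceramic sugar pot, 92 mm across, 91 mm high, right of the wooden box. Origin under its centre, z up. Bystander.
- cezve: Long-handled steel cezve, 86 mm across, 75 mm high, handle about 190 mm long along its x axis, rising to 100 mm; far right. Origin under the pot's centre, z up. Bystander.
Mind the look-alikes: they are no part of the job. What is shaped like the small_tin but green or yellow is not meant.

How it is judged:
At the end, for the whole second after the job is handed in: The middle canister lies base first inside the largest and the smallest base first inside the middle one, each within 8 mm of fully home; the largest is still lying within 30 mm of where it started; all three are released and at rest (x of mid_tin_base in the frame of large_tin_center between 0.0455 and 0.058 m and y of mid_tin_base in the frame of large_tin_center between -0.012 and 0.012 m and z of mid_tin_base in the frame of large_tin_center between -0.016 and 0.016 m and x of small_tin_base in the frame of mid_tin_center between 0.0445 and 0.057 m and y of small_tin_base in the frame of mid_tin_center between -0.012 and 0.012 m and z of small_tin_base in the frame of mid_tin_center between -0.016 and 0.016 m and distance of large_tin_center from where it was at the start of the episode below 0.03 m and angle between large_tin_center's own z axis and vertical below 0.15 rad and linear speed of each of large_tin, mid_tin, small_tin below 0.02 m/s); the robot touches nothing.
It fails at once if the first cup is shifted more than 40 mm or tipped over (distance of cup_a from where it was at the start of the episode above 0.04 m or angle between cup_a's own z axis and vertical above 0.5 rad).
It fails at once if the second cup is shifted more than 40 mm or tipped over (distance of cup_b from where it was at the start of the episode above 0.04 m or angle between cup_b's own z axis and vertical above 0.5 rad).
It fails at once if the sugar pot is shifted more than 40 mm or tipped over (distance of sugar_pot from where it was at the start of the episode above 0.04 m or angle between sugar_pot's own z axis and vertical above 0.5 rad).
It fails at once if the cezve is shifted more than 40 mm or tipped over (distance of cezve from where it was at the start of the episode above 0.04 m or angle between cezve's own z axis and vertical above 0.5 rad).
It also fails if it takes over 72 s, if anything falls off the work surface, if the arm or the gripper's body presses on something with over 40 N, if the wrist force passes 120 N, or if a joint passes its speed limit or range.

### The arm

A 6-joint arm with a two-finger parallel gripper is mounted at the origin on the work surface. World frame = base frame: x ahead of the robot, y to its left, z up, the work surface at z = 0. Lengths are in m, angles in rad, forces in N, time in s.
With the tool pointing down it reaches from about 0.4 to 0.825 m from the base axis. Payload 7 kg.
Tool frame: the origin (TCP) lies on the centre line of the jaws, within the pads' length; the fingertips stand 22 mm ahead of it and the grasp point (between the pads) lies 3 mm ahead of it (arm.tcp_to_tips is the distance from the TCP to the fingertips, in m); z points along the fingers, y is the line along which they close (so a half turn about z gives the same grasp; the last joint's range is limited). The gripper opens to 88 mm and grips with 3 to 60 N. Pads are 19 mm wide; open, the fingers measure 130 mm over their backs; the gripper's body (78 mm by 193 mm) begins 47 mm behind the grasp point.
Start: joints at [1.598, 0.359, 0.012, 0, -1.224, -0.288], TCP at [0.174, 0.652, 0.249] pointing down, gripper open.
Joint ranges: [-3.07, 3.07], [-1.43, 2.12], [-1.02, 1.25], [-3.03, 1.67], [-3.05, -0], [-3.03, 3.03]. Speed limits (rad/s): [2.39, 2.39, 3.01, 3.14, 3.14, 3.14].

### API

Orientations are given as [roll, pitch, yaw] about the fixed x, y, z axes, in that order (R = Rz(yaw) Ry(pitch) Rx(roll)).
In Python, from station import arm gives the robot as it stands.
- The arm moves only by the tool jog_arm, never from a script. Its argument "targets" is a list of rows, each an object of numbers: "dx", "dy", "dz": the shift along the tool's x, y, z in mm; "rx", "ry", "rz": the turn, a rotation vector about the tool's x, y, z in rad; "gripper": the closure, from 0 (fully open) to 1 (shut). In form: [{"dx": .., "dy": .., "dz": .., "rx": .., "ry": .., "rz": .., "gripper": ..}, ...]. A call has exactly 8 rows; each row is the pose to reach, as a shift and turn from the pose commanded when the call began, along the tool's axes at that moment; what a row does not reach only later rows make up. A row lasts 1/12 s, in which the tool goes at most 41.7 mm and 7.16 degrees, less where a joint would pass 70% of its speed; a pose out of reach is approached as far as the arm can. A call with a gripper value outside its range is refused whole. The fingers move at their own pace and stop on an object; "force" is the grip in N (left out, the last holds). Time passes only in rows, so rows that repeat a pose let the fingers close, or fill a call up. It gives the time, the measured TCP pose, the force, the opening and the grip force at its end, in the units of the state.
- arm.get_state(): the state, without advancing time (a new reading comes with each control period).
- arm.grab_frame(name): name is "side" or "top" or "wrist"; returns a dict with "frame" (420x560x3 uint8, red, green, blue), "z_map" (420x560 float32, m along the optical axis (not along the pixel's ray), 0 where there is no reading), "fx", "fy", "cx", "cy" (pixels), "view" (4x4, takes a point from world to camera coordinates). Camera axes: x right, y down, z forward; pixel columns grow to the right and rows downward; lengths in m; the calibration is good to about 2 mm. A picture is of the moment at which its call begins.
- arm.job_done(): hands the job in; it is judged then, once.
The state is a dict: "t": time; "q": joint angles; "qd": joint speeds; "joint_efforts": joint torques, N m; "eef_pos": TCP position; "ee_rot": TCP orientation; "force": force on the tool from outside, world axes, zero at the start; "moment": the same for the moment, N m; "width": finger opening in m; "gripper_force": force on a finger pad.
Only numpy, scipy, OpenCV 4.12 (cv2) and the standard library are available. Lean on these libraries where they do the work, as an engineer would, in place of code of your own. Each camera call takes 0.05 s, during which the arm holds its last target. There are 200 camera calls.

## Working session

There is one attempt and no reset: what is moved stays moved. The work goes in short steps, Python scripts to look and compute and a tool call to move; the robot and the scene stay as the last step left them, time stands still between calls to the robot, and variables do not carry over. Pictures are saved under pics/ and viewed, at most 10 in all, crops included, and the job is handed in when it is done.

Besides the shell and the picture viewer there is one more tool, called after "Call:" as name([rows], argument=value, ...), one row to a line, values as JSON. jog_arm: Moves the arm, as the interface text tells. Its arguments: {"type":"object","properties":{"targets":{"type":"array","items":{"type":"object","properties":{"dx":{"type":"number"},"dy":{"type":"number"},"dz":{"type":"number"},"rx":{"type":"number"},"ry":{"type":"number"},"rz":{"type":"number"},"gripper":{"type":"number"}}}},"force":{"type":"number"}},"required":["targets"]}

```bash
ls; mkdir -p pics; cat > h.py <<'E'
import numpy as np, cv2
from station import arm
def grab(n):
    f=arm.grab_frame(n); V=np.array(f["view"]); z=f["z_map"]
    v,u=np.mgrid[:z.shape[0],:z.shape[1]]
    P=np.stack([(u-f["cx"])/f["fx"]*z,(v-f["cy"])/f["fy"]*z,z],-1)
    W=(P-V[:3,3])@V[:3,:3]; W[z==0]=np.nan
    return f["frame"],W
def save(n,im): cv2.imwrite("pics/"+n,im[:,:,::-1])
E
python3 - <<'E'
from h import *
a,W=grab("top");b,X=grab("side")
np.savez("t0",a=a,W=W,b=b,X=X)
save("top0.png",a);save("side0.png",b)
s=arm.get_state();print(s)
E
```

```text
pics
{'t': 0.1, 'q': array([ 1.59810764e+00,  3.59279551e-01,  1.12080113e-02, -3.16568781e-04,
       -1.22408756e+00, -2.88084466e-01]), 'qd': array([-0.00052263, -0.00045567,  0.00358434,  0.00157037, -0.00059197,
       -0.00038737]), 'joint_efforts': array([-1.94480628e-03, -5.84162951e+01,  2.93751848e+01,  7.01563373e+00,
        1.02070443e-02, -4.39652956e-05]), 'eef_pos': array([0.17395931, 0.65180907, 0.24776304]), 'ee_rot': array([ 3.14020147e+00, -1.01869456e-04, -2.60880859e-01]), 'force': array([0.08211811, 0.33907316, 1.34412987]), 'moment': array([0.03762802, 0.00081468, 0.01188956]), 'gripper_force': 0.0, 'width': 0.08763209651975905}
```

View pics/top0.png

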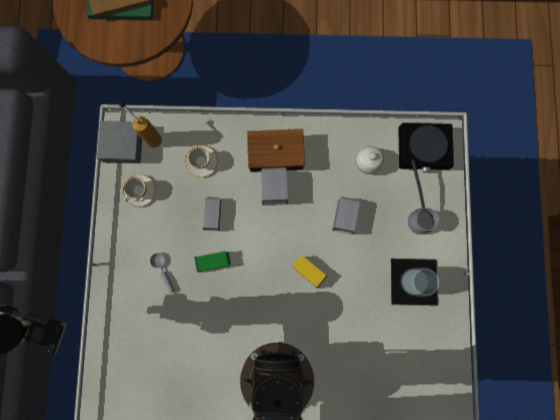

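View pics/side0.png

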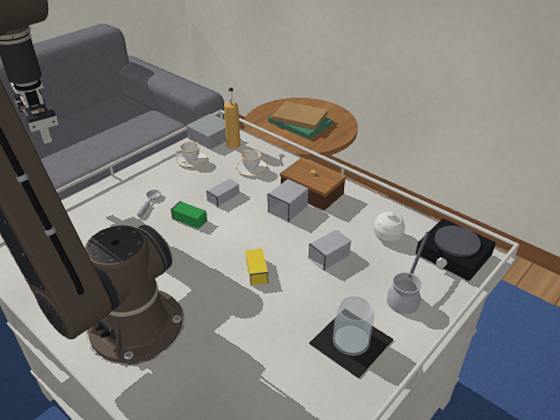

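The grey steel pieces in the top view are at (275,186), against the wooden box, so that is the largest; (346,215) on the right, which looks like the middle one; and (212,213) on the left, which looks like the smallest. The look-alikes are green at (212,262) and yellow at (310,271). Next I'll confirm this in a crop and measure.

```bash
python3 - <<'E'
from h import *
d=np.load("t0.npz");a,W=d["a"],d["W"]
save("crop0.png",np.vstack([cv2.resize(a[140:250,190:380],(760,300*110//75//1),interpolation=2)[:440]]))
for n,(u,v) in dict(L=(275,186),M=(346,215),S=(212,213)).items():
    sub=W[v-30:v+31,u-30:u+31]; zc=np.nanmedian(W[v-3:v+4,u-3:u+4,2])
    # top face connected component
    m=(abs(sub[...,2]-zc)<.008).astype(np.uint8)
    sat=a[v-30:v+31,u-30:u+31].astype(int); m&=((sat.max(-1)-sat.min(-1))<40).astype(np.uint8)
    k,l=cv2.connectedComponents(m,connectivity=4); p=sub[l==l[30,30]]
    print(n,zc,len(p),p.min(0),p.max(0),cv2.minAreaRect((p[:,:2]*1000).astype(np.float32)))
E
```

```text
L 0.07148901252661 891 [ 0.55896127 -0.04809582  0.06352113] [0.68097144 0.09157213 0.07939539] ((619.7022094726562, 18.164676666259766), (116.05963897705078, 140.00982666015625), 3.6281871795654297)
M 0.05487932721427667 659 [ 0.46727959 -0.25506044  0.04697441] [ 0.58529202 -0.1738863   0.06277887] ((527.2644653320312, -215.51446533203125), (65.46038055419922, 110.01661682128906), 79.48805236816406)
S 0.03814253053169823 470 [0.46943013 0.19996272 0.03016325] [0.57796522 0.24993095 0.04604765] ((523.7847290039062, 224.4301300048828), (49.204429626464844, 107.9164810180664), 88.88935089111328)
```

View pics/crop0.png

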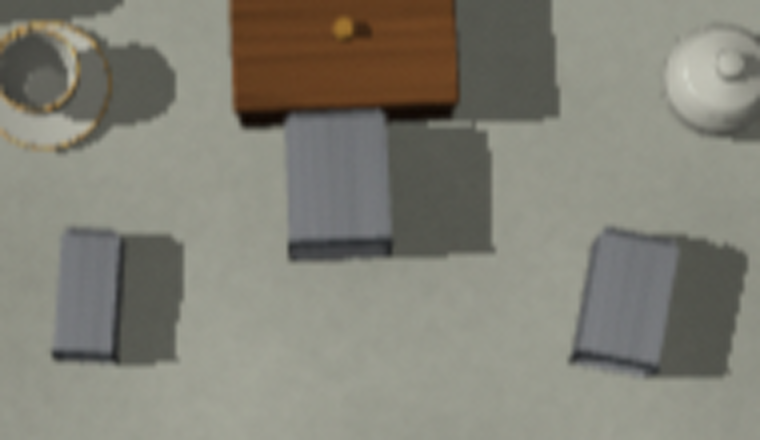

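The crop confirms it: the largest is at the centre against the box, the smallest at left and the middle one at right, with the dark-rimmed mouths towards the robot. I'll move in for a wrist view.

Call:
jog_arm([
  {"dx":25,"dy":29,"dz":-6},
  {"dx":51,"dy":58,"dz":-12},
  {"dx":77,"dy":87,"dz":-19},
  {"dx":103,"dy":116,"dz":-25},
  {"dx":128,"dy":144,"dz":-31},
  {"dx":154,"dy":173,"dz":-38},
  {"dx":180,"dy":202,"dz":-44},
  {"dx":205,"dy":231,"dz":-50},
])

```text
invalid input at $.targets[0]: expected keys dx, dy, dz, rx, ry, rz, gripper
```

Call:
jog_arm([
  {"dx":25,"dy":29,"dz":-6,"rz":-0.04},
  {"dx":51,"dy":58,"dz":-12,"rz":-0.08},
  {"dx":77,"dy":87,"dz":-19,"rz":-0.12},
  {"dx":103,"dy":116,"dz":-25,"rz":-0.16},
  {"dx":128,"dy":144,"dz":-31,"rz":-0.2},
  {"dx":154,"dy":173,"dz":-38,"rz":-0.24},
  {"dx":205,"dy":231,"dz":-50,"rz":-0.261},
  {"dx":205,"dy":231,"dz":-50,"rz":-0.261},
])

```text
invalid input at $.targets[0]: expected keys dx, dy, dz, rx, ry, rz, gripper
```

```bash
python3 - <<'E'
from h import *
a,W=grab("wrist");np.savez("w1",a=a,W=W);save("w1.png",a)
s=arm.get_state();print(s["t"],s["q"],s["eef_pos"],s["ee_rot"])
f=arm.grab_frame("wrist");print(f["fx"],np.linalg.inv(f["view"]).round(3))
E
```

```text
0.15 [ 1.59812586e+00  3.59212364e-01  1.12632678e-02 -2.66784758e-04
 -1.22410085e+00 -2.88084393e-01] [0.17396346 0.65183632 0.24783953] [ 3.14031943e+00 -1.15715799e-04 -2.60845599e-01]
317.010249707886 [[-0.257 -0.924 -0.282  0.25 ]
 [-0.966  0.246  0.074  0.632]
 [ 0.001  0.291 -0.957  0.384]
 [ 0.     0.     0.     1.   ]]
```

View pics/w1.png

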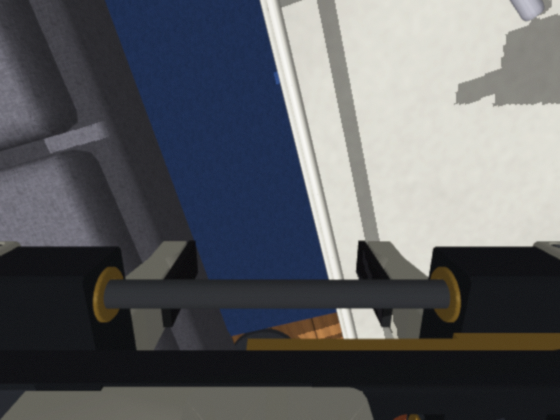

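The refused calls moved nothing, so this wrist picture still shows the start view (sofa and table edge, fingers at the bottom). I'll resend with all the keys.

Call:
jog_arm([
  {"dx":25,"dy":29,"dz":-6,"rx":0,"ry":0,"rz":0,"gripper":0},
  {"dx":51,"dy":58,"dz":-12,"rx":0,"ry":0,"rz":0,"gripper":0},
  {"dx":77,"dy":87,"dz":-19,"rx":0,"ry":0,"rz":0,"gripper":0},
  {"dx":103,"dy":116,"dz":-25,"rx":0,"ry":0,"rz":0,"gripper":0},
  {"dx":128,"dy":144,"dz":-31,"rx":0,"ry":0,"rz":0,"gripper":0},
  {"dx":154,"dy":173,"dz":-38,"rx":0,"ry":0,"rz":0,"gripper":0},
  {"dx":180,"dy":202,"dz":-44,"rx":0,"ry":0,"rz":0,"gripper":0},
  {"dx":205,"dy":231,"dz":-50,"rx":0,"ry":0,"rz":0,"gripper":0},
])

```text
t: 0.87
eef_pos: [0.313, 0.3742, 0.2989]
ee_rot: [-3.141, 0.0, -0.26]
force: [0.6, -0.9, 0.6]
width: 0.0876
gripper_force: 0.0
```

Call:
jog_arm([
  {"dx":25,"dy":29,"dz":-6,"rx":0,"ry":0,"rz":-0.04,"gripper":0},
  {"dx":51,"dy":58,"dz":-12,"rx":0,"ry":0,"rz":-0.08,"gripper":0},
  {"dx":77,"dy":87,"dz":-19,"rx":0,"ry":0,"rz":-0.12,"gripper":0},
  {"dx":103,"dy":116,"dz":-25,"rx":0,"ry":0,"rz":-0.16,"gripper":0},
  {"dx":128,"dy":144,"dz":-31,"rx":0,"ry":0,"rz":-0.2,"gripper":0},
  {"dx":160,"dy":180,"dz":-38,"rx":0,"ry":0,"rz":-0.24,"gripper":0},
  {"dx":205,"dy":231,"dz":-50,"rx":0,"ry":0,"rz":-0.261,"gripper":0},
  {"dx":205,"dy":231,"dz":-50,"rx":0,"ry":0,"rz":-0.261,"gripper":0},
])

```text
t: 1.53
eef_pos: [0.4515, 0.0977, 0.3493]
ee_rot: [-3.141, -0.001, 0.002]
force: [0.5, 0.7, 0.3]
width: 0.0877
gripper_force: 0.0
```

```bash
python3 - <<'E'
from h import *
a,W=grab("wrist");np.savez("w1",a=a,W=W);save("w2.png",a)
s=arm.get_state();print(s["t"],s["q"],s["eef_pos"],s["ee_rot"])
sp=a.astype(int);g=(sp.max(-1)-sp.min(-1))<40
for n,h,(x,y) in [("L",.072,(.62,.02)),("M",.056,(.527,-.215)),("S",.04,(.524,.224))]:
    m=(abs(W[...,2]-h)<.006)&g&(np.hypot(W[...,0]-x,W[...,1]-y)<.085)
    k,l,st,c=cv2.connectedComponentsWithStats(m.astype(np.uint8),connectivity=4)
    p=W[l==1+st[1:,4].argmax()]
    (cx,cy),sz,an=cv2.minAreaRect((p[:,:2]*1000).astype(np.float32))
    # robust per-edge fit: row-wise side edges
    xs=np.arange(p[:,0].min()+.015,p[:,0].max()-.015,.004)
    e=np.array([[x0,*np.percentile(p[abs(p[:,0]-x0)<.002,1],[1,99])] for x0 in xs])
    print(n,len(p),np.median(p[:,2]),cx,cy,sz,an,"edges",np.polyfit(e[:,0]-cx/1000,e[:,1],1),np.polyfit(e[:,0]-cx/1000,e[:,2],1),p[:,0].min(),p[:,0].max())
E
```

```text
1.5833 [ 0.63382787 -0.05534005 -0.25850407  0.00210104 -1.36667325  0.93505698] [0.45342286 0.09432024 0.3502934 ] [ 3.14050606e+00 -1.99321124e-03 -1.48549175e-03]
L 5460 0.07228683016802322 606.3834228515625 22.967525482177734 (86.36647033691406, 83.64160919189453) 2.989698886871338 edges [ 0.06291574 -0.01694759] [0.062862   0.06391445] 0.5611676416454829 0.6473322186063736
M 4506 0.05600925834561746 529.8272094726562 -213.07733154296875 (68.22835540771484, 109.91169738769531) 80.71665954589844 edges [-0.17360936 -0.24552177] [-0.18119496 -0.18076281] 0.4704382999498769 0.5877435583781632
S 3006 0.04045588483601493 525.499267578125 226.60562133789062 (50.22224044799805, 107.9450454711914) 89.09314727783203 edges [-0.02447925  0.20247143] [-0.02290093  0.24987806] 0.47114303489840625 0.5793733607219795
```

View pics/w2.png

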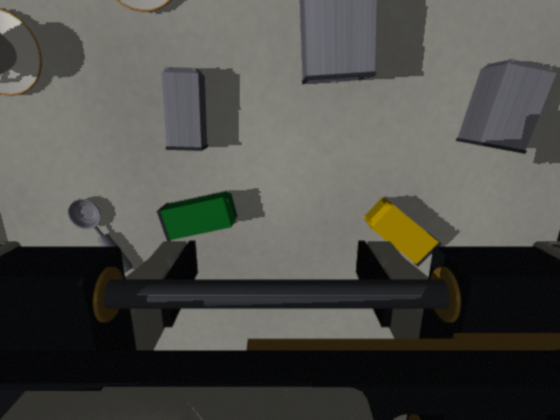

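The wrist view shows the largest mouth edge at about (340,78), the middle one at (508,105), the smallest at (185,108), and the green and yellow look-alikes nearer. The middle one is yawed -0.177 and the largest +0.063. I'll go above the middle one's mouth end.

Call:
jog_arm([
  {"dx":5,"dy":40,"dz":5,"rx":0,"ry":0,"rz":0.02,"gripper":0},
  {"dx":10,"dy":80,"dz":15,"rx":0,"ry":0,"rz":0.05,"gripper":0},
  {"dx":15,"dy":120,"dz":25,"rx":0,"ry":0,"rz":0.08,"gripper":0},
  {"dx":20,"dy":160,"dz":35,"rx":0,"ry":0,"rz":0.11,"gripper":0},
  {"dx":25,"dy":200,"dz":45,"rx":0,"ry":0,"rz":0.14,"gripper":0},
  {"dx":30,"dy":240,"dz":50,"rx":0,"ry":0,"rz":0.17,"gripper":0},
  {"dx":35,"dy":280,"dz":60,"rx":0,"ry":0,"rz":0.177,"gripper":0},
  {"dx":36,"dy":300,"dz":60,"rx":0,"ry":0,"rz":0.177,"gripper":0},
])

```text
t: 2.25
eef_pos: [0.4863, -0.2031, 0.2863]
ee_rot: [3.141, 0.003, -0.179]
force: [0.7, 0.4, -0.6]
width: 0.0876
gripper_force: 0.0
```

```bash
cat >> h.py <<'E'
from scipy.spatial.transform import Rotation as Ro
def fitbox(W,a,h,x,y,r=.085,tol=.006,zofs=0):
    sp=a.astype(int);g=(sp.max(-1)-sp.min(-1))<40
    m=(abs(W[...,2]-h)<tol)&g&(np.hypot(W[...,0]-x,W[...,1]-y)<r)
    k,l,st,c=cv2.connectedComponentsWithStats(m.astype(np.uint8),connectivity=4)
    p=W[l==1+st[1:,4].argmax()]
    (cx,cy),sz,an=cv2.minAreaRect((p[:,:2]*1000).astype(np.float32))
    xs=np.arange(p[:,0].min()+.02,p[:,0].max()-.02,.004)
    e=np.array([[x0,*np.percentile(p[abs(p[:,0]-x0)<.002,1],[1,99])] for x0 in xs])
    f=np.polyfit(e[:,0]-cx/1000,e[:,1:],1)
    print("box z%.4f n%d c(%.1f,%.1f)"%(np.median(p[:,2]),len(p),cx,cy),np.round(sz,1),"yaw",np.arctan(f[0]).round(3),"ymid %.4f"%f[1].mean(),"x",p[:,0].min().round(4),p[:,0].max().round(4))
def go(x,y,z,yaw):
    s=arm.get_state();R=Ro.from_euler("xyz",s["ee_rot"])
    T=Ro.from_euler("xyz",[np.pi,0,yaw])
    print("t%.2f"%s["t"],s["eef_pos"].round(4),s["ee_rot"].round(4),"F",s["force"].round(1),"w",s["width"].round(4))
    print("d mm",(R.inv().apply(np.array([x,y,z])-s["eef_pos"])*1000).round(1),"rot",(R.inv()*T).as_rotvec().round(4))
E
python3 - <<'E'
from h import *
a,W=grab("wrist")
fitbox(W,a,.056,.53,-.213); fitbox(W,a,.072,.62,.02)
go(.4885,-.2057,.037,-.177)
E
```

```text
box z0.0564 n5464 c(529.7,-213.6) [ 65.5 109.6] yaw [-0.178 -0.174] ymid -0.2141 x 0.4709 0.588
box z0.0726 n8518 c(619.4,23.7) [111.8  85.4] yaw [ 0.065 -0.088] ymid 0.0218 x 0.5611 0.6767Traceback (most recent call last):
  File "<stdin>", line 4, in <module>
  File "h.py", line 24, in go
    print("t%.2f"%s["t"],s["eef_pos"].round(4),s["ee_rot"].round(4),"F",s["force"].round(1),"w",s["width"].round(4))
                                                                                                ^^^^^^^^^^^^^^^^
AttributeError: 'float' object has no attribute 'round'
```

```bash
sed -i 's/s\["width"\].round(4)/round(s["width"],4)/' h.py
python3 -c "
from h import *
go(.4884,-.2065,.037,-.177)"
```

```text
t2.30 [ 0.4865 -0.2045  0.2869] [ 3.1404e+00  3.1000e-03 -1.7990e-01] F [ 0.5 -2.3  1.1] w 0.0879
d mm [  3.    1.3 249.9] rot [ 0.0012  0.0031 -0.0029]
```

Call:
jog_arm([
  {"dx":2,"dy":1,"dz":35,"rx":0,"ry":0.003,"rz":0,"gripper":0},
  {"dx":2,"dy":1,"dz":70,"rx":0,"ry":0.003,"rz":0,"gripper":0},
  {"dx":2,"dy":1,"dz":105,"rx":0,"ry":0.003,"rz":0,"gripper":0},
  {"dx":2,"dy":1,"dz":140,"rx":0,"ry":0.003,"rz":0,"gripper":0},
  {"dx":2,"dy":1,"dz":170,"rx":0,"ry":0.003,"rz":0,"gripper":0},
  {"dx":2,"dy":1,"dz":185,"rx":0,"ry":0.003,"rz":0,"gripper":0},
  {"dx":2,"dy":1,"dz":190,"rx":0,"ry":0.003,"rz":0,"gripper":0},
  {"dx":2,"dy":1,"dz":190,"rx":0,"ry":0.003,"rz":0,"gripper":0},
])

```text
t: 2.97
eef_pos: [0.4882, -0.2011, 0.0974]
ee_rot: [3.141, -0.0, -0.177]
force: [0.0, 0.6, 0.6]
width: 0.0878
gripper_force: 0.0
```

```bash
python3 -c "
from h import *
go(.4884,-.2065,.037,-.177)"
```

```text
t2.97 [ 0.4882 -0.2011  0.0974] [ 3.1411e+00 -2.0000e-04 -1.7670e-01] F [0.  0.6 0.6] w 0.0878
d mm [ 1.1  5.2 60.4] rot [ 0.0004 -0.0002  0.0003]
```

Call:
jog_arm([
  {"dx":1,"dy":5,"dz":20,"rx":0,"ry":0,"rz":0,"gripper":0},
  {"dx":1,"dy":5,"dz":40,"rx":0,"ry":0,"rz":0,"gripper":0},
  {"dx":1,"dy":5,"dz":55,"rx":0,"ry":0,"rz":0,"gripper":0},
  {"dx":1,"dy":5,"dz":60,"rx":0,"ry":0,"rz":0,"gripper":0},
  {"dx":1,"dy":5,"dz":60,"rx":0,"ry":0,"rz":0,"gripper":0},
  {"dx":1,"dy":5,"dz":60,"rx":0,"ry":0,"rz":0,"gripper":0.15},
  {"dx":1,"dy":5,"dz":60,"rx":0,"ry":0,"rz":0,"gripper":0.25},
  {"dx":1,"dy":5,"dz":60,"rx":0,"ry":0,"rz":0,"gripper":0.4},
], force=45)

```text
t: 3.63
eef_pos: [0.4902, -0.2064, 0.0399]
ee_rot: [-3.141, -0.005, -0.176]
force: [-0.5, -0.3, 0.5]
width: 0.0729
gripper_force: 0.0
```

Call:
jog_arm([
  {"dx":0,"dy":0,"dz":0,"rx":0,"ry":0,"rz":0,"gripper":0.5},
  {"dx":0,"dy":0,"dz":0,"rx":0,"ry":0,"rz":0,"gripper":0.5},
  {"dx":0,"dy":0,"dz":0,"rx":0,"ry":0,"rz":0,"gripper":0.5},
  {"dx":0,"dy":0,"dz":0,"rx":0,"ry":0,"rz":0,"gripper":0.5},
  {"dx":0,"dy":0,"dz":-1,"rx":0,"ry":0,"rz":0,"gripper":0.5},
  {"dx":0,"dy":0,"dz":-3,"rx":0,"ry":0,"rz":0,"gripper":0.5},
  {"dx":0,"dy":0,"dz":-5,"rx":0,"ry":0,"rz":0,"gripper":0.5},
  {"dx":0,"dy":0,"dz":-6,"rx":0,"ry":0,"rz":0,"gripper":0.5},
])

```text
t: 4.3
eef_pos: [0.489, -0.2064, 0.0447]
ee_rot: [-3.142, -0.003, -0.177]
force: [0.3, -0.5, -1.8]
width: 0.0634
gripper_force: 45.0
```

```bash
python3 - <<'E'
from h import *
a,W=grab("wrist");fitbox(W,a,.062,.53,-.213,tol=.012)
c=lambda x:x
# pre-insertion pose: mid centre at large frame x=-56-55-15 => tcp further 42 back
yw=.064;d=np.array([np.cos(yw),np.sin(yw)])
t=np.array([.6194,.0237])-d*(.056+.055+.012+.042);print(t)
go(*t,.043,yw)
E
```

```text
box z0.0615 n37934 c(540.1,-215.8) [99.4 88.6] yaw [-0.18  -0.181] ymid -0.2155 x 0.4906 0.5886
[0.4547378  0.01314721]
t4.35 [ 0.4892 -0.2064  0.0448] [-3.1416e+00 -3.1000e-03 -1.7680e-01] F [-0.2  0.7 -2.1] w 0.0635
d mm [ -72.5 -210.1    1.6] rot [ 0.0004 -0.0031 -0.2408]
```

Call:
jog_arm([
  {"dx":-10,"dy":0,"dz":-25,"rx":0,"ry":0.003,"rz":0,"gripper":0.5},
  {"dx":-20,"dy":-20,"dz":-50,"rx":0,"ry":0.003,"rz":-0.03,"gripper":0.5},
  {"dx":-30,"dy":-50,"dz":-55,"rx":0,"ry":0.003,"rz":-0.07,"gripper":0.5},
  {"dx":-40,"dy":-85,"dz":-55,"rx":0,"ry":0.003,"rz":-0.12,"gripper":0.5},
  {"dx":-50,"dy":-120,"dz":-55,"rx":0,"ry":0.003,"rz":-0.17,"gripper":0.5},
  {"dx":-60,"dy":-155,"dz":-55,"rx":0,"ry":0.003,"rz":-0.21,"gripper":0.5},
  {"dx":-70,"dy":-185,"dz":-55,"rx":0,"ry":0.003,"rz":-0.241,"gripper":0.5},
  {"dx":-72,"dy":-204,"dz":-55,"rx":0,"ry":0.003,"rz":-0.241,"gripper":0.5},
])

```text
t: 5.02
eef_pos: [0.453, 0.0094, 0.0996]
ee_rot: [3.141, -0.006, 0.067]
force: [-0.3, -0.2, -1.6]
width: 0.0642
gripper_force: 45.0
```

Call:
jog_arm([
  {"dx":0,"dy":-6,"dz":0,"rx":0,"ry":0,"rz":0,"gripper":0.5},
  {"dx":0,"dy":-6,"dz":10,"rx":0,"ry":0,"rz":0,"gripper":0.5},
  {"dx":0,"dy":-6,"dz":20,"rx":0,"ry":0,"rz":0,"gripper":0.5},
  {"dx":0,"dy":-6,"dz":30,"rx":0,"ry":0,"rz":0,"gripper":0.5},
  {"dx":0,"dy":-6,"dz":40,"rx":0,"ry":0,"rz":0,"gripper":0.5},
  {"dx":0,"dy":-6,"dz":48,"rx":0,"ry":0,"rz":0,"gripper":0.5},
  {"dx":0,"dy":-6,"dz":53,"rx":0,"ry":0,"rz":0,"gripper":0.5},
  {"dx":0,"dy":-6,"dz":53,"rx":0,"ry":0,"rz":0,"gripper":0.5},
])

```text
t: 5.68
eef_pos: [0.4533, 0.0125, 0.0454]
ee_rot: [3.14, -0.004, 0.064]
force: [0.1, -0.6, -1.8]
width: 0.0635
gripper_force: 45.0
```

```bash
cat >> h.py <<'E'
def prof(W,cx,cy,yw,half=.02):
    d=np.array([np.cos(yw),np.sin(yw)]);n=np.array([-d[1],d[0]])
    q=W[...,:2]-[cx,cy];s=q@d;t=q@n
    for s0 in np.arange(-.2,.06,.01):
        m=(abs(s-s0)<.002)&(W[...,2]>.03)&(W[...,2]<.09)
        if m.sum()>5:
            mm=m&(abs(t)<half); z=np.median(W[mm][:,2]) if mm.sum() else np.nan
            k=m&(abs(W[...,2]-z)<.004)&(abs(t)<.05)
            if k.sum()>5: print("s%.3f z%.4f t %.4f %.4f mid %.4f"%(s0,z,*np.percentile(t[k],[1,99]),np.percentile(t[k],[1,99]).mean()))
E
python3 - <<'E'
from h import *
a,W=grab("wrist");save("w3.png",a);b,X=grab("side");save("s3.png",b[130:270,180:380].repeat(3,0).repeat(3,1))
prof(W,.6194,.0237,.064)
go(.4547,.0131,.043,.064)
E
```

```text
s-0.180 z0.0636 t -0.0325 0.0319 mid -0.0003
s-0.170 z0.0641 t -0.0326 0.0319 mid -0.0003
s-0.160 z0.0618 t -0.0315 0.0309 mid -0.0003
s-0.150 z0.0624 t -0.0318 0.0310 mid -0.0004
s-0.140 z0.0624 t -0.0317 0.0309 mid -0.0004
s-0.130 z0.0623 t -0.0316 0.0309 mid -0.0003
s-0.120 z0.0623 t -0.0318 0.0308 mid -0.0005
s-0.110 z0.0623 t -0.0318 0.0308 mid -0.0005
s-0.100 z0.0623 t -0.0319 0.0308 mid -0.0006
s-0.090 z0.0622 t -0.0319 0.0307 mid -0.0006
s-0.080 z0.0622 t -0.0320 0.0307 mid -0.0006
s-0.070 z0.0560 t -0.0286 0.0271 mid -0.0007
t5.78 [0.4541 0.0129 0.0464] [ 3.1403 -0.0056  0.064 ] F [ 0.6  0.3 -2.1] w 0.0639
d mm [ 0.6 -0.2  3.4] rot [ 0.0013 -0.0056  0.    ]
```

View pics/s3.png

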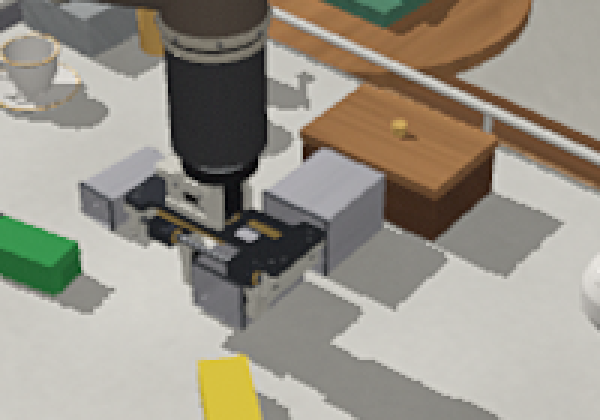

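The close view shows the middle canister held level and lined up with the mouth of the largest. Profile: offset -0.5 mm, bottom 6 mm up. Now I'll insert it.

Call:
jog_arm([
  {"dx":8,"dy":0,"dz":0,"rx":0,"ry":-0.004,"rz":0,"gripper":0.5},
  {"dx":16,"dy":0,"dz":0,"rx":0,"ry":-0.004,"rz":0,"gripper":0.5},
  {"dx":24,"dy":0,"dz":0,"rx":0,"ry":-0.004,"rz":0,"gripper":0.5},
  {"dx":32,"dy":0,"dz":0,"rx":0,"ry":-0.004,"rz":0,"gripper":0.5},
  {"dx":40,"dy":0,"dz":0,"rx":0,"ry":-0.004,"rz":0,"gripper":0.5},
  {"dx":48,"dy":0,"dz":0,"rx":0,"ry":-0.004,"rz":0,"gripper":0.5},
  {"dx":55,"dy":0,"dz":0,"rx":0,"ry":-0.004,"rz":0,"gripper":0.5},
  {"dx":55,"dy":0,"dz":0,"rx":0,"ry":-0.004,"rz":0,"gripper":0.5},
])

```text
t: 6.45
eef_pos: [0.5106, 0.0168, 0.0466]
ee_rot: [3.141, -0.003, 0.064]
force: [0.1, 0.4, -1.5]
width: 0.0636
gripper_force: 45.0
```

```bash
python3 - <<'E'
from h import *
a,W=grab("wrist");prof(W,.6194,.0237,.064)
t=np.array([.6194,.0237])-.070*np.array([np.cos(.064),np.sin(.064)])
go(*t,.045,.064)
E
```

```text
s-0.120 z0.0649 t -0.0316 0.0323 mid 0.0004
s-0.100 z0.0636 t -0.0473 0.0477 mid 0.0002
s-0.090 z0.0636 t -0.0310 0.0317 mid 0.0003
s-0.080 z0.0636 t -0.0312 0.0317 mid 0.0002
s-0.070 z0.0635 t -0.0311 0.0316 mid 0.0002
s-0.060 z0.0635 t -0.0313 0.0316 mid 0.0001
s-0.050 z0.0728 t -0.0408 0.0408 mid -0.0000
s-0.040 z0.0724 t -0.0401 0.0402 mid 0.0000
s-0.030 z0.0724 t -0.0401 0.0403 mid 0.0001
s-0.020 z0.0724 t -0.0402 0.0402 mid 0.0000
s-0.010 z0.0724 t -0.0400 0.0403 mid 0.0001
s0.000 z0.0724 t -0.0401 0.0403 mid 0.0001
t6.50 [0.5095 0.0166 0.0465] [ 3.1405e+00 -1.8000e-03  6.3800e-02] F [-0.5 -0.3 -2.7] w 0.0638
d mm [40.1 -0.1  1.5] rot [ 0.0011 -0.0018 -0.0002]
```

Call:
jog_arm([
  {"dx":8,"dy":0,"dz":0,"rx":0,"ry":0,"rz":0,"gripper":0.5},
  {"dx":16,"dy":0,"dz":0,"rx":0,"ry":0,"rz":0,"gripper":0.5},
  {"dx":24,"dy":0,"dz":1,"rx":0,"ry":0,"rz":0,"gripper":0.5},
  {"dx":31,"dy":0,"dz":2,"rx":0,"ry":0,"rz":0,"gripper":0.5},
  {"dx":37,"dy":0,"dz":3,"rx":0,"ry":0,"rz":0,"gripper":0.5},
  {"dx":37,"dy":0,"dz":3,"rx":0,"ry":0,"rz":0,"gripper":0.5},
  {"dx":37,"dy":0,"dz":3,"rx":0,"ry":0,"rz":0,"gripper":0.3},
  {"dx":37,"dy":0,"dz":3,"rx":0,"ry":0,"rz":0,"gripper":0.1},
])

```text
t: 7.17
eef_pos: [0.5456, 0.0189, 0.0437]
ee_rot: [3.14, -0.002, 0.064]
force: [-0.2, -0.6, 0.1]
width: 0.0666
gripper_force: 0.0
```

Call:
jog_arm([
  {"dx":0,"dy":0,"dz":0,"rx":0,"ry":0,"rz":0,"gripper":0.1},
  {"dx":0,"dy":0,"dz":0,"rx":0,"ry":0,"rz":0,"gripper":0.1},
  {"dx":-10,"dy":0,"dz":0,"rx":0,"ry":0,"rz":0,"gripper":0.1},
  {"dx":-20,"dy":0,"dz":0,"rx":0,"ry":0,"rz":0,"gripper":0.1},
  {"dx":-32,"dy":0,"dz":0,"rx":0,"ry":0,"rz":0,"gripper":0.1},
  {"dx":-42,"dy":0,"dz":0,"rx":0,"ry":0,"rz":0,"gripper":0.1},
  {"dx":-45,"dy":0,"dz":0,"rx":0,"ry":0,"rz":0,"gripper":0.3},
  {"dx":-45,"dy":0,"dz":0,"rx":0,"ry":0,"rz":0,"gripper":0.4},
])

```text
t: 7.83
eef_pos: [0.4998, 0.016, 0.044]
ee_rot: [3.141, -0.002, 0.065]
force: [0.7, 0.9, 0.7]
width: 0.0707
gripper_force: 0.0
```

```bash
python3 - <<'E'
from h import *
a,W=grab("wrist");prof(W,.6194,.0237,.064)
t=np.array([.6194,.0237])-(.056+.0105)*np.array([np.cos(.064),np.sin(.064)])
go(*t,.045,.064)
E
```

```text
s-0.090 z0.0597 t -0.0322 0.0326 mid 0.0002
s-0.080 z0.0590 t -0.0311 0.0314 mid 0.0001
s-0.070 z0.0590 t -0.0313 0.0315 mid 0.0001
s-0.060 z0.0590 t -0.0313 0.0314 mid 0.0001
s-0.050 z0.0728 t -0.0407 0.0407 mid 0.0000
s-0.040 z0.0724 t -0.0401 0.0401 mid 0.0000
s-0.030 z0.0724 t -0.0402 0.0401 mid -0.0000
s-0.020 z0.0724 t -0.0401 0.0401 mid -0.0000
s-0.010 z0.0723 t -0.0403 0.0401 mid -0.0001
t7.88 [0.5008 0.0162 0.0441] [ 3.1407e+00 -2.6000e-03  6.4800e-02] F [1.1 1.3 0.2] w 0.0668
d mm [52.4  0.1 -0.8] rot [ 0.0009 -0.0026  0.0008]
```

Call:
jog_arm([
  {"dx":0,"dy":0,"dz":0,"rx":0,"ry":0,"rz":0,"gripper":0.44},
  {"dx":0,"dy":0,"dz":0,"rx":0,"ry":0,"rz":0,"gripper":0.44},
  {"dx":0,"dy":0,"dz":0,"rx":0,"ry":0,"rz":0,"gripper":0.44},
  {"dx":5,"dy":0,"dz":0,"rx":0,"ry":0,"rz":0,"gripper":0.44},
  {"dx":13,"dy":0,"dz":0,"rx":0,"ry":0,"rz":0,"gripper":0.44},
  {"dx":21,"dy":0,"dz":0,"rx":0,"ry":0,"rz":0,"gripper":0.44},
  {"dx":29,"dy":0,"dz":0,"rx":0,"ry":0,"rz":0,"gripper":0.44},
  {"dx":35,"dy":0,"dz":0,"rx":0,"ry":0,"rz":0,"gripper":0.44},
])

```text
t: 8.55
eef_pos: [0.5366, 0.0182, 0.0435]
ee_rot: [3.14, -0.001, 0.064]
force: [-3.0, -0.2, 2.7]
width: 0.0488
gripper_force: 1.3
```

Call:
jog_arm([
  {"dx":4,"dy":0,"dz":0,"rx":0,"ry":0,"rz":0,"gripper":0.44},
  {"dx":7,"dy":0,"dz":0,"rx":0,"ry":0,"rz":0,"gripper":0.44},
  {"dx":9,"dy":0,"dz":0,"rx":0,"ry":0,"rz":0,"gripper":0.44},
  {"dx":11,"dy":0,"dz":0,"rx":0,"ry":0,"rz":0,"gripper":0.44},
  {"dx":13,"dy":0,"dz":0,"rx":0,"ry":0,"rz":0,"gripper":0.44},
  {"dx":14,"dy":0,"dz":0,"rx":0,"ry":0,"rz":0,"gripper":0.44},
  {"dx":14,"dy":0,"dz":0,"rx":0,"ry":0,"rz":0,"gripper":0.44},
  {"dx":14,"dy":0,"dz":0,"rx":0,"ry":0,"rz":0,"gripper":0.44},
])

```text
t: 9.22
eef_pos: [0.5501, 0.0194, 0.0439]
ee_rot: [3.141, -0.003, 0.064]
force: [-0.1, -0.1, 0.2]
width: 0.0492
gripper_force: 0.0
```

```bash
python3 - <<'E'
from h import *
a,W=grab("wrist");prof(W,.6194,.0237,.064)
t=np.array([.6194,.0237])-(.056+.0105)*np.array([np.cos(.064),np.sin(.064)])
go(*t,.045,.064)
E
```

```text
s-0.050 z0.0729 t -0.0334 0.0341 mid 0.0003
s-0.040 z0.0724 t -0.0398 0.0399 mid 0.0000
s-0.030 z0.0725 t -0.0401 0.0402 mid 0.0001
s-0.020 z0.0725 t -0.0402 0.0403 mid 0.0000
s-0.010 z0.0724 t -0.0401 0.0403 mid 0.0001
s0.000 z0.0725 t -0.0401 0.0402 mid 0.0001
s0.010 z0.0724 t -0.0402 0.0402 mid 0.0000
s0.020 z0.0724 t -0.0401 0.0402 mid 0.0001
s0.030 z0.0724 t -0.0400 0.0404 mid 0.0002
s0.040 z0.0723 t -0.0402 0.0402 mid -0.0000
t9.27 [0.55   0.0193 0.0439] [ 3.1407e+00 -2.6000e-03  6.4400e-02] F [ 0.   1.6 -0.4] w 0.0493
d mm [ 3.   0.1 -1.1] rot [ 0.0009 -0.0026  0.0004]
```

Call:
jog_arm([
  {"dx":1,"dy":0,"dz":0,"rx":0,"ry":0,"rz":0,"gripper":0.44},
  {"dx":1.5,"dy":0,"dz":0,"rx":0,"ry":0,"rz":0,"gripper":0.44},
  {"dx":2,"dy":0,"dz":0,"rx":0,"ry":0,"rz":0,"gripper":0.44},
  {"dx":2.5,"dy":0,"dz":0,"rx":0,"ry":0,"rz":0,"gripper":0.44},
  {"dx":3,"dy":0,"dz":0,"rx":0,"ry":0,"rz":0,"gripper":0.44},
  {"dx":3.5,"dy":0,"dz":0,"rx":0,"ry":0,"rz":0,"gripper":0.44},
  {"dx":4,"dy":0,"dz":0,"rx":0,"ry":0,"rz":0,"gripper":0.44},
  {"dx":4,"dy":0,"dz":0,"rx":0,"ry":0,"rz":0,"gripper":0.44},
])

```text
t: 9.93
eef_pos: [0.5522, 0.0191, 0.0435]
ee_rot: [3.14, 0.001, 0.064]
force: [-7.5, -0.3, 4.7]
width: 0.0489
gripper_force: 3.8
```

Contact built to 7.5 N, so the middle canister is home. I'll back off and go to the smallest.

Call:
jog_arm([
  {"dx":-10,"dy":0,"dz":0,"rx":0,"ry":0,"rz":0,"gripper":0.3},
  {"dx":-25,"dy":0,"dz":-10,"rx":0,"ry":0,"rz":0,"gripper":0.2},
  {"dx":-45,"dy":0,"dz":-40,"rx":0,"ry":0,"rz":0,"gripper":0},
  {"dx":-65,"dy":0,"dz":-75,"rx":0,"ry":0,"rz":0,"gripper":0},
  {"dx":-75,"dy":-20,"dz":-105,"rx":0,"ry":0,"rz":0.02,"gripper":0},
  {"dx":-80,"dy":-55,"dz":-120,"rx":0,"ry":0,"rz":0.05,"gripper":0},
  {"dx":-80,"dy":-90,"dz":-120,"rx":0,"ry":0,"rz":0.088,"gripper":0},
  {"dx":-80,"dy":-110,"dz":-120,"rx":0,"ry":0,"rz":0.088,"gripper":0},
])

```text
t: 10.6
eef_pos: [0.4673, 0.1272, 0.1657]
ee_rot: [-3.138, -0.007, -0.026]
force: [0.7, -0.2, 0.1]
width: 0.0869
gripper_force: 0.0
```

Call:
jog_arm([
  {"dx":0,"dy":-25,"dz":0,"rx":0,"ry":0,"rz":0,"gripper":0},
  {"dx":0,"dy":-55,"dz":0,"rx":0,"ry":0,"rz":0,"gripper":0},
  {"dx":0,"dy":-80,"dz":0,"rx":0,"ry":0,"rz":0,"gripper":0},
  {"dx":0,"dy":-95,"dz":0,"rx":0,"ry":0,"rz":0,"gripper":0},
  {"dx":0,"dy":-100,"dz":0,"rx":0,"ry":0,"rz":0,"gripper":0},
  {"dx":0,"dy":-100,"dz":0,"rx":0,"ry":0,"rz":0,"gripper":0},
  {"dx":0,"dy":-100,"dz":0,"rx":0,"ry":0,"rz":0,"gripper":0},
  {"dx":0,"dy":-100,"dz":0,"rx":0,"ry":0,"rz":0,"gripper":0},
])

```text
t: 11.27
eef_pos: [0.4688, 0.2232, 0.1633]
ee_rot: [3.14, -0.002, -0.025]
force: [0.5, -1.1, -0.7]
width: 0.0876
gripper_force: 0.0
```

```bash
python3 - <<'E'
from h import *
a,W=grab("wrist");save("w4.png",a)
fitbox(W,a,.040,.5255,.2264);fitbox(W,a,.072,.62,.024)
# depth seen in front of large mouth: points along mouth plane
d=np.array([np.cos(.064),np.sin(.064)]);q=W[...,:2]-[.6194,.0237];s=q@d;t=q@[-d[1],d[0]]
for z0 in (.055,.0585,.065,.0715):
    m=(abs(W[...,2]-z0)<.0015)&(abs(t)<.02)&(s>-.1)&(s<-.03)
    if m.sum(): print(z0,m.sum(),np.percentile(s[m],[2,50]).round(4))
go(.4855,.2274,.030,-.024)
E
```

```text
box z0.0404 n8083 c(525.8,227.0) [ 50.  107.8] yaw [-0.024 -0.023] ymid 0.2264 x 0.4715 0.58
box z0.0722 n3586 c(585.8,49.0) [47.9 31.4] yaw [ 0.244 -0.026] ymid 0.0501 x 0.5613 0.6091
0.0585 43 [-0.0569 -0.0562]
0.0715 293 [-0.0539 -0.0426]
t11.32 [0.4689 0.2231 0.1634] [ 3.1406e+00 -1.9000e-03 -2.4800e-02] F [-0.3  0.1 -0.4] w 0.0877
d mm [ 16.2  -4.8 133.4] rot [ 0.001  -0.0019 -0.0008]
```

View pics/w4.png

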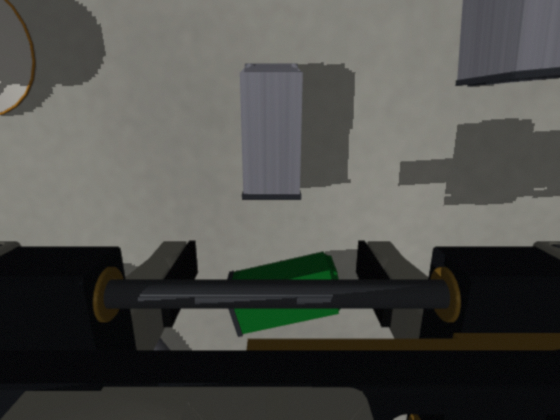

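The wrist view shows the smallest canister's mouth at (271,195), with the largest at top right and its middle canister's lip 0.5 mm proud, so that one is home. Next I'll grasp the smallest.

Call:
jog_arm([
  {"dx":8,"dy":-3,"dz":25,"rx":0,"ry":0,"rz":0,"gripper":0},
  {"dx":16,"dy":-5,"dz":55,"rx":0,"ry":0,"rz":0,"gripper":0},
  {"dx":16,"dy":-5,"dz":80,"rx":0,"ry":0,"rz":0,"gripper":0},
  {"dx":16,"dy":-5,"dz":103,"rx":0,"ry":0,"rz":0,"gripper":0},
  {"dx":16,"dy":-5,"dz":120,"rx":0,"ry":0,"rz":0,"gripper":0},
  {"dx":16,"dy":-5,"dz":130,"rx":0,"ry":0,"rz":0,"gripper":0},
  {"dx":16,"dy":-5,"dz":132,"rx":0,"ry":0,"rz":0,"gripper":0},
  {"dx":16,"dy":-5,"dz":132,"rx":0,"ry":0,"rz":0,"gripper":0},
])

```text
t: 11.98
eef_pos: [0.4855, 0.2281, 0.0313]
ee_rot: [3.14, -0.002, -0.024]
force: [0.6, 0.4, 0.7]
width: 0.0878
gripper_force: 0.0
```

Call:
jog_arm([
  {"dx":0,"dy":0,"dz":0,"rx":0,"ry":0,"rz":0,"gripper":0.2},
  {"dx":0,"dy":0,"dz":0,"rx":0,"ry":0,"rz":0,"gripper":0.4},
  {"dx":0,"dy":0,"dz":0,"rx":0,"ry":0,"rz":0,"gripper":0.65},
  {"dx":0,"dy":0,"dz":0,"rx":0,"ry":0,"rz":0,"gripper":0.65},
  {"dx":0,"dy":0,"dz":0,"rx":0,"ry":0,"rz":0,"gripper":0.65},
  {"dx":0,"dy":0,"dz":0,"rx":0,"ry":0,"rz":0,"gripper":0.65},
  {"dx":0,"dy":0,"dz":0,"rx":0,"ry":0,"rz":0,"gripper":0.65},
  {"dx":0,"dy":0,"dz":0,"rx":0,"ry":0,"rz":0,"gripper":0.65},
], force=40)

```text
t: 12.65
eef_pos: [0.4854, 0.2287, 0.0316]
ee_rot: [3.141, -0.002, -0.024]
force: [-1.5, -0.6, 4.2]
width: 0.0478
gripper_force: 39.9
```

```bash
python3 - <<'E'
from h import *
t=np.array([.6194,.0237])-(.056+.054+.015+.040)*np.array([np.cos(.064),np.sin(.064)])
go(*t,.110,.064)
E
```

```text
t12.65 [0.4854 0.2287 0.0316] [ 3.1406e+00 -2.0000e-03 -2.3600e-02] F [-1.5 -0.6  4.2] w 0.0478
d mm [-25.4 216.2 -78.2] rot [ 0.0011 -0.002  -0.0876]
```

Call:
jog_arm([
  {"dx":0,"dy":0,"dz":-20,"rx":0,"ry":0,"rz":0,"gripper":0.65},
  {"dx":-10,"dy":15,"dz":-45,"rx":0,"ry":-0.002,"rz":0,"gripper":0.65},
  {"dx":-25,"dy":45,"dz":-70,"rx":0,"ry":-0.002,"rz":-0.02,"gripper":0.65},
  {"dx":-25,"dy":80,"dz":-75,"rx":0,"ry":-0.002,"rz":-0.04,"gripper":0.65},
  {"dx":-25,"dy":115,"dz":-75,"rx":0,"ry":-0.002,"rz":-0.06,"gripper":0.65},
  {"dx":-25,"dy":150,"dz":-75,"rx":0,"ry":-0.002,"rz":-0.08,"gripper":0.65},
  {"dx":-25,"dy":185,"dz":-75,"rx":0,"ry":-0.002,"rz":-0.088,"gripper":0.65},
  {"dx":-25,"dy":212,"dz":-75,"rx":0,"ry":-0.002,"rz":-0.088,"gripper":0.65},
])

```text
t: 13.32
eef_pos: [0.4542, 0.0153, 0.1066]
ee_rot: [3.141, 0.0, 0.064]
force: [0.3, -0.5, -2.0]
width: 0.0478
gripper_force: 39.9
```

Call:
jog_arm([
  {"dx":0,"dy":4,"dz":0,"rx":0,"ry":0,"rz":0,"gripper":0.65},
  {"dx":0,"dy":4,"dz":10,"rx":0,"ry":0,"rz":0,"gripper":0.65},
  {"dx":0,"dy":4,"dz":25,"rx":0,"ry":0,"rz":0,"gripper":0.65},
  {"dx":0,"dy":4,"dz":40,"rx":0,"ry":0,"rz":0,"gripper":0.65},
  {"dx":0,"dy":4,"dz":52,"rx":0,"ry":0,"rz":0,"gripper":0.65},
  {"dx":0,"dy":4,"dz":60,"rx":0,"ry":0,"rz":0,"gripper":0.65},
  {"dx":0,"dy":4,"dz":64,"rx":0,"ry":0,"rz":0,"gripper":0.65},
  {"dx":0,"dy":4,"dz":64,"rx":0,"ry":0,"rz":0,"gripper":0.65},
])

```text
t: 13.98
eef_pos: [0.455, 0.0133, 0.0418]
ee_rot: [3.14, 0.002, 0.064]
force: [-0.4, 0.1, -0.6]
width: 0.0477
gripper_force: 39.9
```

```bash
python3 - <<'E'
from h import *
a,W=grab("wrist");prof(W,.6194,.0237,.064)
t=np.array([.6194,.0237])-(.056+.054+.015+.040)*np.array([np.cos(.064),np.sin(.064)])
go(*t,.041,.064)
E
```

```text
s-0.180 z0.0511 t -0.0239 0.0058 mid -0.0090
s-0.160 z0.0506 t -0.0234 0.0242 mid 0.0004
s-0.150 z0.0506 t -0.0233 0.0238 mid 0.0002
s-0.140 z0.0505 t -0.0234 0.0235 mid 0.0001
s-0.130 z0.0505 t -0.0236 0.0233 mid -0.0002
s-0.120 z0.0504 t -0.0236 0.0232 mid -0.0002
s-0.110 z0.0505 t -0.0239 0.0231 mid -0.0004
s-0.100 z0.0503 t -0.0240 0.0230 mid -0.0005
s-0.090 z0.0503 t -0.0243 0.0229 mid -0.0007
s-0.080 z0.0503 t -0.0243 0.0228 mid -0.0008
s-0.070 z0.0444 t -0.0209 0.0192 mid -0.0008
t14.03 [0.4554 0.0135 0.0424] [3.1402e+00 8.0000e-04 6.4500e-02] F [ 0.8  0.5 -0.8] w 0.0476
d mm [-0.7  0.3  1.4] rot [0.0014 0.0008 0.0005]
```

Call:
jog_arm([
  {"dx":8,"dy":0,"dz":0,"rx":0,"ry":0,"rz":-0.006,"gripper":0.65},
  {"dx":16,"dy":0,"dz":0,"rx":0,"ry":0,"rz":-0.012,"gripper":0.65},
  {"dx":24,"dy":0,"dz":0,"rx":0,"ry":0,"rz":-0.012,"gripper":0.65},
  {"dx":32,"dy":0,"dz":0,"rx":0,"ry":0,"rz":-0.012,"gripper":0.65},
  {"dx":40,"dy":0,"dz":0,"rx":0,"ry":0,"rz":-0.012,"gripper":0.65},
  {"dx":48,"dy":0,"dz":0,"rx":0,"ry":0,"rz":-0.012,"gripper":0.65},
  {"dx":55,"dy":0,"dz":0,"rx":0,"ry":0,"rz":-0.012,"gripper":0.65},
  {"dx":55,"dy":0,"dz":0,"rx":0,"ry":0,"rz":-0.012,"gripper":0.65},
])

```text
t: 14.7
eef_pos: [0.5121, 0.0171, 0.0425]
ee_rot: [3.141, -0.001, 0.076]
force: [0.5, -0.7, -1.2]
width: 0.0478
gripper_force: 39.9
```

```bash
python3 - <<'E'
from h import *
a,W=grab("wrist");prof(W,.6194,.0237,.064)
t=np.array([.6194,.0237])-.070*np.array([np.cos(.064),np.sin(.064)])
go(*t,.041,.064)
E
```

```text
s-0.120 z0.0526 t -0.0238 0.0244 mid 0.0003
s-0.100 z0.0514 t -0.0257 0.0280 mid 0.0012
s-0.090 z0.0513 t -0.0230 0.0240 mid 0.0005
s-0.080 z0.0513 t -0.0228 0.0240 mid 0.0006
s-0.070 z0.0512 t -0.0230 0.0239 mid 0.0004
s-0.060 z0.0513 t -0.0228 0.0236 mid 0.0004
s-0.050 z0.0729 t -0.0407 0.0407 mid 0.0000
s-0.040 z0.0725 t -0.0401 0.0401 mid 0.0000
s-0.030 z0.0724 t -0.0401 0.0403 mid 0.0001
s-0.020 z0.0724 t -0.0401 0.0402 mid 0.0001
s-0.010 z0.0724 t -0.0400 0.0401 mid 0.0000
s0.000 z0.0724 t -0.0402 0.0401 mid -0.0001
t14.75 [0.511  0.0169 0.0424] [3.1406e+00 1.0000e-04 7.5800e-02] F [-0.   0.2 -2. ] w 0.0477
d mm [38.6  0.6  1.4] rot [0.001  0.0001 0.0118]
```

Call:
jog_arm([
  {"dx":8,"dy":0,"dz":0,"rx":0,"ry":0,"rz":0,"gripper":0.65},
  {"dx":16,"dy":0,"dz":0,"rx":0,"ry":0,"rz":0,"gripper":0.65},
  {"dx":24,"dy":0.5,"dz":1,"rx":0,"ry":0,"rz":0,"gripper":0.65},
  {"dx":31,"dy":0.5,"dz":3,"rx":0,"ry":0,"rz":0,"gripper":0.65},
  {"dx":36,"dy":0.5,"dz":4,"rx":0,"ry":0,"rz":0,"gripper":0.65},
  {"dx":36,"dy":0.5,"dz":4,"rx":0,"ry":0,"rz":0,"gripper":0.65},
  {"dx":36,"dy":0.5,"dz":4,"rx":0,"ry":0,"rz":0,"gripper":0.45},
  {"dx":36,"dy":0.5,"dz":4,"rx":0,"ry":0,"rz":0,"gripper":0.3},
])

```text
t: 15.42
eef_pos: [0.5459, 0.019, 0.0384]
ee_rot: [3.141, 0.001, 0.076]
force: [-0.1, 0.3, -0.5]
width: 0.0506
gripper_force: 0.0
```

Call:
jog_arm([
  {"dx":0,"dy":0,"dz":0,"rx":0,"ry":0,"rz":0,"gripper":0.3},
  {"dx":0,"dy":0,"dz":0,"rx":0,"ry":0,"rz":0,"gripper":0.3},
  {"dx":-10,"dy":0,"dz":0,"rx":0,"ry":0,"rz":0,"gripper":0.3},
  {"dx":-20,"dy":0,"dz":0,"rx":0,"ry":0,"rz":0,"gripper":0.3},
  {"dx":-32,"dy":0,"dz":0,"rx":0,"ry":0,"rz":0.006,"gripper":0.3},
  {"dx":-42,"dy":0,"dz":0,"rx":0,"ry":0,"rz":0.012,"gripper":0.3},
  {"dx":-45,"dy":0,"dz":0,"rx":0,"ry":0,"rz":0.012,"gripper":0.5},
  {"dx":-45,"dy":0,"dz":0,"rx":0,"ry":0,"rz":0.012,"gripper":0.6},
])

```text
t: 16.08
eef_pos: [0.5003, 0.0156, 0.0389]
ee_rot: [3.141, 0.0, 0.065]
force: [0.4, 1.1, 0.2]
width: 0.0528
gripper_force: 0.0
```

```bash
python3 - <<'E'
from h import *
a,W=grab("wrist");prof(W,.6194,.0237,.064)
t=np.array([.6194,.0237])-(.056+.0105)*np.array([np.cos(.064),np.sin(.064)])
go(*t,.042,.064)
E
```

```text
s-0.080 z0.0455 t -0.0234 0.0240 mid 0.0003
s-0.070 z0.0455 t -0.0232 0.0236 mid 0.0002
s-0.060 z0.0454 t -0.0234 0.0236 mid 0.0001
s-0.050 z0.0729 t -0.0407 0.0407 mid 0.0000
s-0.040 z0.0724 t -0.0401 0.0402 mid 0.0000
s-0.030 z0.0725 t -0.0401 0.0402 mid 0.0000
s-0.020 z0.0724 t -0.0401 0.0403 mid 0.0001
s-0.010 z0.0719 t -0.0407 0.0399 mid -0.0004
t16.13 [0.5013 0.0158 0.039 ] [ 3.1408e+00 -6.0000e-04  6.5000e-02] F [-0.5  0.3 -1.2] w 0.0493
d mm [51.9 -0.2 -3. ] rot [ 0.0008 -0.0006  0.001 ]
```

Call:
jog_arm([
  {"dx":0,"dy":0,"dz":-2,"rx":0,"ry":0,"rz":0,"gripper":0.61},
  {"dx":0,"dy":0,"dz":-2,"rx":0,"ry":0,"rz":0,"gripper":0.61},
  {"dx":0,"dy":0,"dz":-2,"rx":0,"ry":0,"rz":0,"gripper":0.61},
  {"dx":5,"dy":0,"dz":-2,"rx":0,"ry":0,"rz":0,"gripper":0.61},
  {"dx":13,"dy":0,"dz":-2,"rx":0,"ry":0,"rz":0,"gripper":0.61},
  {"dx":21,"dy":0,"dz":-2,"rx":0,"ry":0,"rz":0,"gripper":0.61},
  {"dx":29,"dy":0,"dz":-2,"rx":0,"ry":0,"rz":0,"gripper":0.61},
  {"dx":35,"dy":0,"dz":-2,"rx":0,"ry":0,"rz":0,"gripper":0.61},
])

```text
t: 16.8
eef_pos: [0.5374, 0.018, 0.0404]
ee_rot: [3.14, 0.0, 0.064]
force: [-1.6, 0.1, 1.9]
width: 0.0342
gripper_force: 0.8
```

Call:
jog_arm([
  {"dx":4,"dy":0,"dz":0,"rx":0,"ry":0,"rz":0,"gripper":0.61},
  {"dx":7,"dy":0,"dz":0,"rx":0,"ry":0,"rz":0,"gripper":0.61},
  {"dx":9,"dy":0,"dz":0,"rx":0,"ry":0,"rz":0,"gripper":0.61},
  {"dx":11,"dy":0,"dz":0,"rx":0,"ry":0,"rz":0,"gripper":0.61},
  {"dx":13,"dy":0,"dz":0,"rx":0,"ry":0,"rz":0,"gripper":0.61},
  {"dx":14,"dy":0,"dz":0,"rx":0,"ry":0,"rz":0,"gripper":0.61},
  {"dx":14,"dy":0,"dz":0,"rx":0,"ry":0,"rz":0,"gripper":0.61},
  {"dx":14,"dy":0,"dz":0,"rx":0,"ry":0,"rz":0,"gripper":0.61},
])

```text
t: 17.47
eef_pos: [0.5502, 0.0189, 0.0405]
ee_rot: [3.141, 0.0, 0.064]
force: [-0.6, 0.4, -0.4]
width: 0.0343
gripper_force: 0.3
```

Call:
jog_arm([
  {"dx":0.5,"dy":0,"dz":0,"rx":0,"ry":0,"rz":0,"gripper":0.61},
  {"dx":1,"dy":0,"dz":0,"rx":0,"ry":0,"rz":0,"gripper":0.61},
  {"dx":1.5,"dy":0,"dz":0,"rx":0,"ry":0,"rz":0,"gripper":0.61},
  {"dx":2,"dy":0,"dz":0,"rx":0,"ry":0,"rz":0,"gripper":0.61},
  {"dx":2.5,"dy":0,"dz":0,"rx":0,"ry":0,"rz":0,"gripper":0.61},
  {"dx":3,"dy":0,"dz":0,"rx":0,"ry":0,"rz":0,"gripper":0.61},
  {"dx":3,"dy":0,"dz":0,"rx":0,"ry":0,"rz":0,"gripper":0.61},
  {"dx":3,"dy":0,"dz":0,"rx":0,"ry":0,"rz":0,"gripper":0.61},
])

```text
t: 18.13
eef_pos: [0.5515, 0.0186, 0.0403]
ee_rot: [3.14, 0.003, 0.064]
force: [-7.8, 0.3, 4.8]
width: 0.0343
gripper_force: 3.9
```

Contact at home again, at 7.8 N. I'll retreat and verify.

Call:
jog_arm([
  {"dx":-8,"dy":0,"dz":0,"rx":0,"ry":0,"rz":0,"gripper":0.61},
  {"dx":-25,"dy":0,"dz":-5,"rx":0,"ry":0,"rz":0,"gripper":0.6},
  {"dx":-50,"dy":0,"dz":-30,"rx":0,"ry":0,"rz":0,"gripper":0.4},
  {"dx":-75,"dy":0,"dz":-60,"rx":0,"ry":0,"rz":0,"gripper":0.2},
  {"dx":-95,"dy":0,"dz":-90,"rx":0,"ry":0,"rz":0,"gripper":0},
  {"dx":-110,"dy":0,"dz":-120,"rx":0,"ry":0,"rz":0,"gripper":0},
  {"dx":-120,"dy":0,"dz":-130,"rx":0,"ry":0,"rz":0,"gripper":0},
  {"dx":-120,"dy":0,"dz":-130,"rx":0,"ry":0,"rz":0,"gripper":0},
])

```text
t: 18.8
eef_pos: [0.434, 0.0121, 0.1741]
ee_rot: [-3.14, -0.008, 0.065]
force: [0.3, -0.3, -0.9]
width: 0.0695
gripper_force: 0.0
```

```bash
python3 - <<'E'
from h import *
a,W=grab("wrist");save("w5.png",a)
fitbox(W,a,.072,.62,.024)
d=np.array([np.cos(.064),np.sin(.064)]);q=W[...,:2]-[.6194,.0237];s=q@d;t=q@[-d[1],d[0]]
for z0 in (.045,.0585,.0715):
    m=(abs(W[...,2]-z0)<.002)&(abs(t)<.02)&(s>-.15)&(s<-.03)
    if m.sum(): print(z0,m.sum(),np.percentile(s[m],[2,50]).round(4))
E
```

```text
Traceback (most recent call last):
  File "h.py", line 19, in fitbox
    f=np.polyfit(e[:,0]-cx/1000,e[:,1:],1)
                 ~^^^^^
IndexError: too many indices for array: array is 1-dimensional, but 2 were indexed
```

View pics/w5.png

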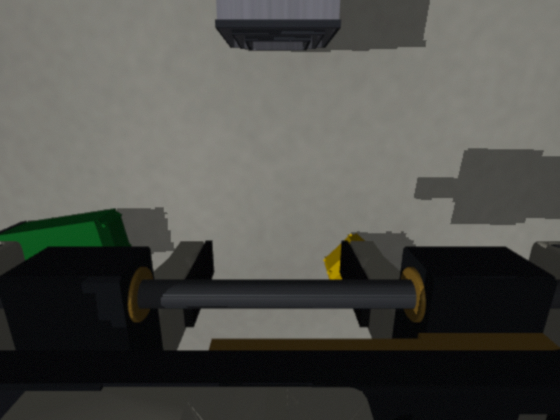

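The view shows the three nested mouths flush at (278,36) with nothing sticking out, and the gripper is clear. I'll check the depth numbers, then hand in if they are good.

```bash
python3 - <<'E'
from h import *
a,W=grab("wrist")
d=np.array([np.cos(.064),np.sin(.064)]);q=W[...,:2]-[.6194,.0237];s=q@d;t=q@[-d[1],d[0]]
r=[]
for z0 in (.0435,.0585,.0715):
    m=(abs(W[...,2]-z0)<.002)&(abs(t)<.02)&(s>-.15)&(s<-.03)
    r.append(np.percentile(s[m],2) if m.sum() else np.nan); print(z0,m.sum(),r[-1])
T,X=grab("top"); print(arm.get_state()["t"])
if all(-.061<v<-.05 for v in r): print(arm.job_done())
E
```

```text
0.0435 68 -0.058535794816818344
0.0585 292 -0.05705877184089567
0.0715 1314 -0.05563147124425051
18.95
the job is handed in; nothing more can be done
None
```

The job is handed in at about 19 s. The middle canister is home in the largest and the smallest is home in the middle one, mouths aligned to within about 3 mm; the largest stayed in place and nothing else was touched. The verdict was not shown.

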